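Pack the sewing caddy and hold it up level

ROBOT

A 6-joint arm with a two-finger parallel gripper is mounted at the origin on the work surface. World frame = base frame: x ahead of the robot, y to its left, z up, the work surface at z = 0. Lengths are in m, angles in degrees, forces in N, time in s.
With the tool pointing down it reaches from about 0.4 to 0.825 m from the base axis. Payload 7 kg.
Tool frame: the origin (TCP) lies midway between the tips of the shut fingers; the grasp point (between the pads) lies 19 mm behind it (hold_point_z is the distance from the TCP to the grasp point, in m); z points along the fingers, y is the line along which they close (so a half turn about z gives the same grasp; the last joint's range is limited). The gripper opens to 88 mm and grips with 3 to 60 N. Pads are 19 mm wide; open, the fingers measure 130 mm over their backs; the gripper's body (78 mm by 193 mm) begins 47 mm behind the grasp point.
Start: joints at [86.064, 20.546, 0.682, 0, -70.136, -16.507], TCP at [0.236, 0.632, 0.202] pointing down, gripper open.
Joint ranges: [-176.03, 176.03], [-82.01, 121.73], [-58.28, 71.71], [-173.87, 95.51], [-174.79, -0.11], [-173.66, 173.66]. Speed limits (degrees/s): [136.94, 136.94, 172.46, 180, 180, 180].

INTERFACE

Orientations are given as [roll, pitch, yaw] about the fixed x, y, z axes, in that order (R = Rz(yaw) Ry(pitch) Rx(roll)).
In Python, from plant import get_state, capture, close_job, hold_point_z gives the robot as it stands.
- The arm moves only by the shell command python3 -m inch 'ROWS' [FORCE]. ROWS is text: rows parted by semicolons, each of 5 numbers parted by spaces: the shift along the tool's x, y, z normalised to -1 to 1, where 1 is 0.15 m, then the turn about the tool's z normalised to -1 to 1, where 1 is 360 degrees, then the opening, from 0 (shut) to 1 (fully open). In form: tx ty tz spin grip; .... A call has exactly 8 rows; each row shifts and turns the commanded pose from where the row before left it, along the tool's axes as they then stand; what a row does not reach is not made up. A row lasts 1/8 s, in which the tool goes at most 62.5 mm and 10.7 degrees, less where a joint would pass 70% of its speed; a pose out of reach is approached as far as the arm can. A call with a number of a shift or a turn outside -1 to 1 is refused whole. A call with a gripper value outside its range is refused whole. The fingers move at their own pace and stop on an object; FORCE is the grip in N (left out, the last holds). Time passes only in rows, so rows that do not move let the fingers close, or fill a call up. It gives the time, the measured TCP pose, the force, the opening and the grip force at its end, in the units of the state.
- get_state(): the state, without advancing time (a new reading comes with each control period).
- capture(name): name is "scene" or "top"; returns a dict with "color" (384x512x3 uint8, blue, green, red), "mtx" (3x3 intrinsics, pixels), "R" (3x3) and "t" (3): a world point X has camera coordinates R X + t. Camera axes: x right, y down, z forward; pixel columns grow to the right and rows downward; lengths in m; the calibration is good to about 2 mm. A picture is of the moment at which its call begins. There is no depth.
- close_job(): hands the job in; it is judged then, once.
The state is a dict: "time_s": time; "joints": joint angles; "qd": joint speeds; "joint_torque": joint torques, N m; "tcp_pos": TCP position; "eef_rot": TCP orientation; "contact_force": force on the tool from outside, world axes, zero at the start; "moment": the same for the moment, N m; "gripper_width": finger opening in m; "gripper_force": force on a finger pad.
Only numpy, scipy, OpenCV 4.12 (cv2) and the standard library are available. Lean on these libraries where they do the work, as an engineer would, in place of code of your own. Each camera call takes 0.05 s, during which the arm holds its last target. There are 200 camera calls.

TASK

Stand the tall thread spool and the upright needle tin gently, without dropping them, in the two empty middle bays of the sewing caddy, one each side of the handle. Then take the caddy by its handle, lift it level about 10 cm straight up off the bench without spilling anything, and finish still holding it there, steady and level: do not put it down or let go. Leave the other things on the bench where they are.

Things in the scene. Friction and masses are not known exactly. Their poses are not given: they have to be found in the camera images.
- caddy: loose plywood caddy, 140 (x) by 244 (y) mm, origin at the centre of its underside, z up; at yaw 0 its long axis y lies along world y. Floor 6 thick; walls, at most 44 high, make six bays, three each side of a middle wall. The end bays hold low things (tops 40 high at most); the two middle bays are empty. A handle bar on end posts runs along the middle. 0.4 kg, packed 0.8 kg, balanced at mid-bar
- handle (a point): centre of the caddy's handle bar, 116 mm above the underside; bar along the caddy's y, 16 wide (x), 20 high, flat sides, 224 long, free below (walls end 62 mm below its underside, the packed spool and tin 24 mm). Axes as the caddy's
- bay_near (a point): centre of the floor of the empty middle bay on the caddy's -x side (robot's side): 34 mm from the caddy's middle plane, 6 mm above its underside. Bay 60 (x) by 56 (y) mm inside, walls 34 (across) and 38 (along) above its floor. The handle bar beside it leaves room only for fingers closing along the caddy's y
- bay_far (a point): centre of the floor of the empty middle bay on the caddy's +x side; same size, mirror image of bay_near
- spool: loose tall spool of pale thread: plain upright cylinder, diameter 46, height 76 mm, about 0.1 kg; origin at the centre of its underside
- needle_tin: loose upright metal tin, rectangular, 48 (its x) by 40 (its y) mm, 76 high, about 0.12 kg; origin at the centre of its underside; fits either bay either way round when square to its walls
- cone: bystander: tapered thread cone, base diameter 60, height 95 mm, standing near the spool and tin; origin under its centre. Not to be packed
- iron: bystander: white electric iron lying on its sole, 240 long, 130 high; origin under its middle
- shears: bystander: tailor's shears lying flat beyond the caddy, 215 long; origin at the pivot
- weight: bystander: dark steel pattern weight, 56 diameter, 38 high with a small knob; origin under its centre
- button_tin: low round tin (54 diameter, 34 high) in an end bay of the caddy; stays there
- bobbin_case: low grey case (50 by 70, 32 high) in an end bay; stays there
- wax_block: pale block (48 by 68, 28 high) in an end bay; stays there
- tape_case: low round tape case (52 diameter, 26 high) in an end bay; stays there

How it is judged (in metres and radians):
On the way:
1. spool and tin stand in the two middle bays, let go, with the caddy on the bench (((distance between spool and bay_near below 0.02 m and distance between needle_tin and bay_far below 0.02 m) or (distance between spool and bay_far below 0.02 m and distance between needle_tin and bay_near below 0.02 m)) and angle between each of spool, needle_tin's own z axis and vertical below 0.2 rad and height (world z) of caddy below 0.01 m and contact force between each of spool, needle_tin and the fingers below 0.1 N), for 0.2 s.
At the end, for the whole second after the job is handed in: spool and tin upright (0.2 rad) in different middle bays, within 20 mm of the floor centre; low things still in the caddy; fingers hold it 60 to 160 mm up, within 160 mm of its start, tilt under 0.1 rad, under 30 mm/s and 0.15 rad/s, touching no bystander (((distance between spool and bay_near below 0.02 m and distance between needle_tin and bay_far below 0.02 m) or (distance between spool and bay_far below 0.02 m and distance between needle_tin and bay_near below 0.02 m)) and angle between each of spool, needle_tin's own z axis and vertical below 0.2 rad and z of each of button_tin, bobbin_case, wax_block, tape_case in the frame of caddy above 0 m and distance between each of button_tin, bobbin_case, wax_block, tape_case and caddy below 0.13 m and height (world z) of caddy between 0.06 and 0.16 m and angle between caddy's own z axis and vertical below 0.1 rad and distance of caddy from where it was at the start of the episode below 0.16 m and linear speed of caddy below 0.03 m/s and angular speed of caddy below 0.15 rad/s and contact force between caddy and the fingers above 2 N and contact force between caddy and cone below 0.1 N and contact force between caddy and iron below 0.1 N and contact force between caddy and shears below 0.1 N and contact force between caddy and weight below 0.1 N); the arm keeps its last pose, push and grip.
It fails at once if the cone, iron, shears or weight is moved more than 30 mm (distance of any of cone, iron, shears, weight from where it was at the start of the episode above 0.03 m).
It fails at once if the caddy tips more than 0.3 rad (angle between caddy's own z axis and vertical above 0.3 rad).
It fails at once if the spool or the tin is dropped (out of the fingers and faster than 0.8 m/s) ((linear speed of spool above 0.8 m/s and contact force between spool and the fingers below 0.05 N) or (linear speed of needle_tin above 0.8 m/s and contact force between needle_tin and the fingers below 0.05 N)).
It also fails if it takes over 72 s, if anything falls off the work surface, if the arm or the gripper's body presses on something with over 40 N, if the wrist force passes 120 N, or if a joint passes its speed limit or range.

## Working session

There is one attempt and no reset: what is moved stays moved. The work goes in short steps, Python scripts to look and compute and a shell command to move; the robot and the scene stay as the last step left them, time stands still between calls to the robot, and variables do not carry over. Pictures are saved under pics/ and viewed, at most 10 in all, crops included, and the job is handed in when it is done.

```bash
mkdir -p pics; ls
python3 - <<'E'
from plant import *
import cv2
s=get_state();print(s, hold_point_z)
for n in("scene","top"):
    c=capture(n);cv2.imwrite(f"pics/{n}0.png",c["color"]);print(n,c["mtx"],c["R"],c["t"], -c["R"].T@c["t"])
E
```

```text
pics
{'time_s': 0.0, 'joints': array([ 8.60650916e+01,  2.05894312e+01,  6.34849067e-01, -1.86183784e-02,
       -7.01335492e+01, -1.65072437e+01]), 'qd': array([-0.06759021,  0.10624012,  0.00673478, -0.04778824,  0.03454099,
       -0.02667166]), 'joint_torque': array([ 3.24154826e-04, -5.82714415e+01,  2.93053883e+01,  6.99757263e+00,
        7.02723657e-03, -1.67411736e-04]), 'tcp_pos': array([0.23560314, 0.63201302, 0.2013582 ]), 'eef_rot': array([ 1.79910528e+02, -8.26230916e-03, -2.04484861e+01]), 'contact_force': array([-0.53461286,  0.73375159,  0.16226499]), 'moment': array([-0.01567612, -0.00651728,  0.00158022]), 'gripper_force': 0.0, 'gripper_width': 0.0874826220725043} 0.0188
scene [[408.64916208   0.         256.97352818]
 [  0.         408.64916208 189.77475813]
 [  0.           0.           1.        ]] [[ 3.38457813e-01  9.40981550e-01  1.75319586e-04]
 [ 6.37836753e-01 -2.29283910e-01 -7.35250410e-01]
 [-6.91816873e-01  2.48963071e-01 -6.77795547e-01]] [-0.13045683 -0.32844057  1.81381542] [ 1.50847371 -0.40412173  0.98793282]
top [[374.6040349    0.         258.97128713]
 [  0.         374.6040349  188.2941016 ]
 [  0.           0.           1.        ]] [[-0.01499839 -0.99985785 -0.00770294]
 [-0.99888131  0.01532837 -0.0447345 ]
 [ 0.04484621  0.00702338 -0.99896921]] [-0.06510456  0.59051991  1.09806006] [ 0.53963901 -0.0818591   1.12284331]
```

View pics/scene0.png

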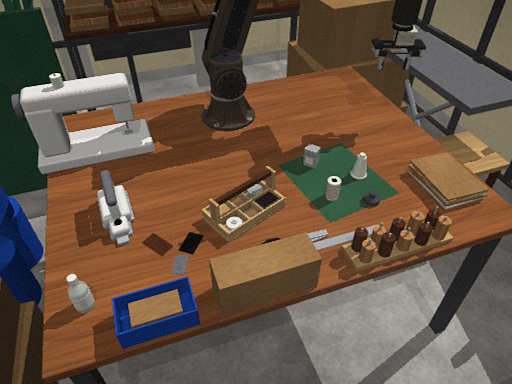

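View pics/top0.png

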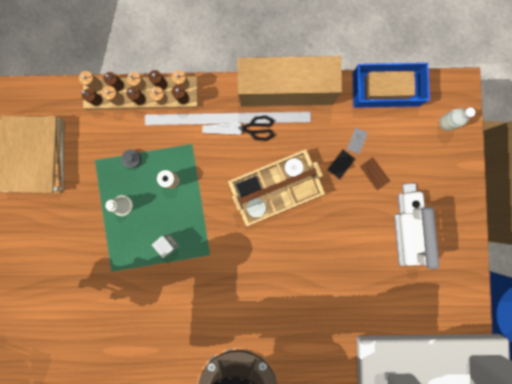

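The scene view shows the caddy at about (245,203), spool at (333,188), tin at (312,155) and cone at (360,165). In the top view they are at: caddy (277,187), turned; spool (167,179); tin (164,245); cone (119,206); weight (131,158). I'll take enlarged crops next.

Run:
```python
import cv2
a=cv2.imread("pics/top0.png")[140:270,95:335];cv2.imwrite("pics/topc.png",cv2.resize(a,None,fx=3.3333,fy=3.3333,interpolation=cv2.INTER_CUBIC))
a=cv2.imread("pics/scene0.png")[135:245,195:395];cv2.imwrite("pics/scenec.png",cv2.resize(a,None,fx=4,fy=4,interpolation=cv2.INTER_CUBIC))
```

```text
(no output)
```

View pics/topc.png

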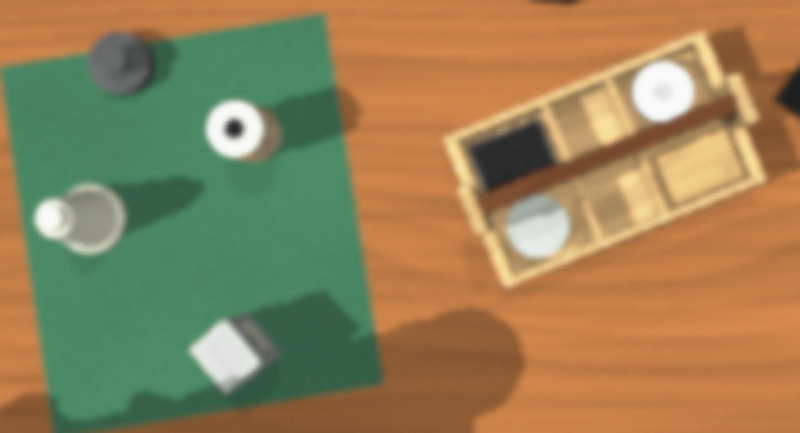

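View pics/scenec.png

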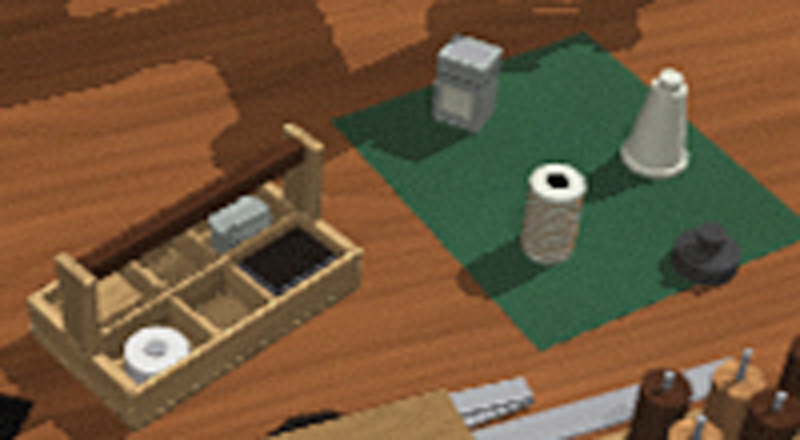

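The crops show, in top-crop pixels: spool top centre (234,128), tin top face (226,354), bar running from (480,195) to (735,105), and caddy wall corners (445,138), (705,33), (765,182), (508,287). I'll measure with masks.

```bash
cat > h.py <<'E'
import cv2,numpy as np
from plant import *
def ray(c,uv,z):
    uv=np.atleast_2d(np.float32(uv)); p=np.c_[uv,np.ones(len(uv))]@np.linalg.inv(c["mtx"]).T@c["R"]
    o=-c["R"].T@c["t"]; return o+p*((z-o[2])/p[:,2:])
def blob(img,lo,hi,box,hsv=True):
    x0,y0,x1,y1=box; a=img[y0:y1,x0:x1]
    a=cv2.resize(a,None,fx=4,fy=4,interpolation=cv2.INTER_CUBIC)
    m=cv2.inRange(cv2.cvtColor(a,cv2.COLOR_BGR2HSV) if hsv else a,lo,hi)
    k=max(cv2.findContours(m,cv2.RETR_EXTERNAL,cv2.CHAIN_APPROX_NONE)[0],key=cv2.contourArea)
    return (k[:,0,:]+.5)/4-.5+np.array([x0,y0])
E
python3 - <<'E'
from h import *
c=capture("top");im=c["color"]
k=blob(im,(0,0,200),(180,60,255),(150,165,185,195));P=ray(c,k,.076)
print("spool",cv2.minEnclosingCircle(np.float32(P[:,:2])))
k=blob(im,(0,0,175),(180,50,255),(145,225,185,265));P=ray(c,k,.076)
print("tin",cv2.minAreaRect(np.float32(P[:,:2])))
k=blob(im,(0,60,20),(14,255,125),(237,160,320,205));P=ray(c,k,.126)
print("bar",cv2.minAreaRect(np.float32(P[:,:2])))
cr=np.array([(445,138),(705,33),(765,182),(508,287)])*.3+[95,140]
P=ray(c,cr,.044)[:,:2];print("caddy",P,P.mean(0),[np.linalg.norm(P[i]-P[i-1]) for i in range(4)])
e=P[0]-P[1]+P[3]-P[2];print("yaw",np.degrees(np.arctan2(-e[0],e[1])))
# cone, weight
for n,uv,z in(("cone",(52,217),.095),("weight",(121,62),.038)):print(n,ray(c,np.array(uv)*.3+[95,140],z))
# scene check
s=capture("scene");im=s["color"]
k=blob(im,(0,0,190),(180,70,255),(322,170,345,187));print("spool scene",ray(s,k,.076)[:,:2].mean(0),cv2.minEnclosingCircle(np.float32(ray(s,k,.076)[:,:2])))
E
```

```text
spool ((0.6188015937805176, 0.18945728242397308), 0.023871630430221558)
tin ((0.42914581298828125, 0.19855734705924988), (0.04967309907078743, 0.040896229445934296), 39.5345573425293)
bar ((0.5929330587387085, -0.12216919660568237), (0.02080267108976841, 0.21451449394226074), 20.892179489135742)
caddy [[ 0.60934267  0.01339347]
 [ 0.69714831 -0.21344842]
 [ 0.56702084 -0.26250338]
 [ 0.47995703 -0.03943068]] [ 0.58836721 -0.12549725] [np.float64(0.1397534756456989), np.float64(0.24324283099778288), np.float64(0.13906669566398586), np.float64(0.23946093622427755)]
yaw 21.23973741028221
cone [[0.54579187 0.33397458 0.095     ]]
weight [[0.68074891 0.2968496  0.038     ]]
spool scene [0.62034277 0.19210692] ((0.6197039484977722, 0.19247467815876007), 0.022719740867614746)
```

```bash
python3 - <<'E'
from h import *
s=capture("scene");c=capture("top")
k=np.array([(30,297),(135,400),(361,252)])/4+[195,135]
P=ray(s,k,.044)[:,:2];print(P,"centre",(P[0]+P[2])/2,np.linalg.norm(P[1]-P[0]),np.linalg.norm(P[1]-P[2]))
e=P[2]-P[1];print("yaw",np.degrees(np.arctan2(-e[0],e[1])))
k=blob(s["color"],(0,60,10),(14,255,110),(210,165,275,205));P=ray(s,k,.116);print("bar scene",cv2.minAreaRect(np.float32(P[:,:2])))
print("bar top hand",ray(c,np.array([(608,151)])*.3+[95,140],.126))
E
python3 -m inch '0 0 0 -.028 1;0 0 0 -.028 1;0 0 0 -.028 1;0 0 0 -.028 1;0 0 0 0 1;0 0 0 0 1;0 0 0 0 1;0 0 0 0 1'
```

```text
[[ 0.57291373 -0.25502008]
 [ 0.70699875 -0.2069259 ]
 [ 0.61500082  0.01764577]] centre [ 0.59395727 -0.11868716] 0.1424494428660933 0.24268508806738165
yaw 22.276928428869873
bar scene ((0.5773640275001526, -0.10250140726566315), (0.07715358585119247, 0.2556571364402771), 34.911285400390625)
bar top hand [[ 0.59161916 -0.12405552  0.126     ]]
time_s: 1.3
tcp_pos: [0.2358, 0.6324, 0.2022]
eef_rot: [180.0, 0.0, 19.8]
contact_force: [-0.3, 0.4, 0.7]
gripper_width: 0.0876
gripper_force: 0.0
```

```bash
cat >> h.py <<'E'
C=np.array([.591,-.1225]);CY=21.3
def ax(a): a=np.radians(a);return np.array([np.cos(a),np.sin(a)])
def go(x,y,z,yaw=None,sc=1):
    s=get_state();p=s["tcp_pos"];w=s["eef_rot"][2]
    if yaw is None: yaw=w
    # total shift in units, at current yaw and at final yaw, z down positive; spin (units)
    d=np.array([x,y])-p[:2]
    f=lambda w:np.round([d@ax(w)/.15,d@ax(w-90)/.15,(p[2]-z)/.15],3)
    print("p",p.round(4),"now",f(w),"after spin",f(yaw),"spin",round((w-yaw)/360,4))
E
python3 -c "
from h import *
go(.619,.191,.15,21.3)"
```

```text
p [0.2358 0.6324 0.2022] now [1.406 3.635 0.348] after spin [1.311 3.67  0.348] spin -0.0041
```

```bash
python3 -m inch '.11 .305 0 -.004 1;.11 .305 0 0 1;.11 .305 0 0 1;.11 .305 0 0 1;.11 .305 0 0 1;.11 .305 0 0 1;.11 .305 0 0 1;.11 .305 0 0 1' 20 && python3 -m inch '.11 .305 0 0 1;.11 .305 0 0 1;.11 .305 0 0 1;.1 .3 0 0 1;0 0 .17 0 1;0 0 .17 0 1;0 0 0 0 1;0 0 0 0 1'
python3 - <<'E'
from h import *
go(.619,.191,.061,21.3)
for n in("top","scene"):
    c=capture(n);cv2.imwrite(f"pics/{n}1.png",c["color"])
E
```

```text
time_s: 2.3
tcp_pos: [0.4918, 0.3375, 0.2025]
eef_rot: [-180.0, -0.0, 21.3]
contact_force: [0.8, 0.7, 0.9]
gripper_width: 0.0875
gripper_force: 0.0
time_s: 3.3
tcp_pos: [0.6178, 0.1927, 0.1524]
eef_rot: [180.0, -0.1, 21.3]
contact_force: [0.6, 0.8, 0.0]
gripper_width: 0.0878
gripper_force: 0.0
p [0.6178 0.1927 0.1524] now [0.004 0.013 0.609] after spin [0.004 0.013 0.609] spin 0.0001
```

Run:
```python
import cv2,numpy as np
a=cv2.imread("pics/top1.png")[140:250,95:335];b=cv2.imread("pics/scene1.png")[95:235,195:435]
cv2.imwrite("pics/v1.png",cv2.resize(np.vstack([a,b]),None,fx=2.4,fy=2.4))
```

```text
(no output)
```

View pics/v1.png

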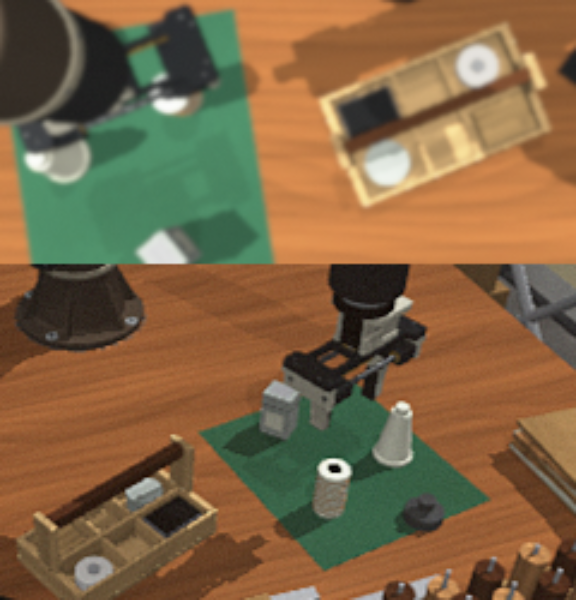

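The gripper is above the spool (spool top at (335,467) in the lower panel) and clear of the cone at (400,410). Next I descend and grip high, so that the gripper body clears the bar later.

```bash
python3 -m inch '.004 .013 .15 0 1;0 0 .15 0 1;0 0 .15 0 1;0 0 .15 0 1;0 0 0 0 1;0 0 0 0 0;0 0 0 0 0;0 0 0 0 0' 20 && python3 -m inch '0 0 0 0 0;0 0 0 0 0;0 0 0 0 0;0 0 0 0 0;0 0 -.2 0 0;0 0 -.2 0 0;0 0 -.2 0 0;0 0 -.2 0 0'
python3 - <<'E'
from h import *
b=C+.034*ax(CY);print(b);go(*b,.16,21.3)
E
```

```text
time_s: 4.4
tcp_pos: [0.6189, 0.191, 0.0622]
eef_rot: [-180.0, -0.1, 21.3]
contact_force: [-0.1, 0.5, 0.1]
gripper_width: 0.0633
gripper_force: 0.0
time_s: 5.4
tcp_pos: [0.6184, 0.1907, 0.1822]
eef_rot: [180.0, 0.0, 21.3]
contact_force: [0.8, -0.4, -0.1]
gripper_width: 0.0001
gripper_force: 0.0
[ 0.6226775  -0.11014946]
p [0.6184 0.1907 0.1822] now [-0.703  1.879  0.148] after spin [-0.702  1.879  0.148] spin 0.0001
```

The fingers closed on nothing, so I need to look.

Run:
```python
from h import *
t=capture("top");s=capture("scene")
a=cv2.resize(t["color"][130:260,95:215],None,fx=3,fy=3);b=cv2.resize(s["color"][75:225,290:430],None,fx=2.6,fy=2.6)
b=b[:390];cv2.imwrite("pics/v2.png",np.hstack([a,b[:390]]) )
```

```text
(no output)
```

View pics/v2.png

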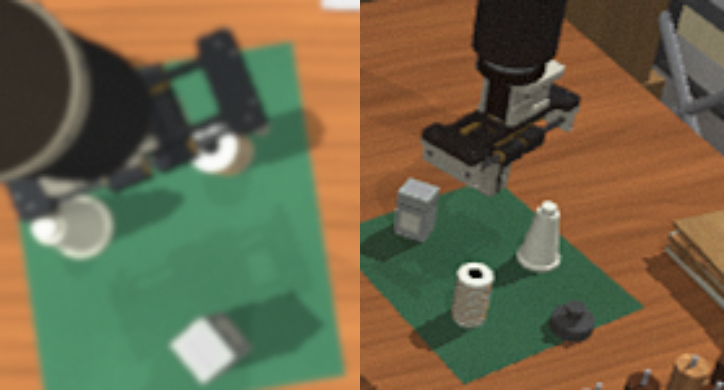

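The spool still stands, at about (475,270) in the right panel. The shut fingertips are near (497,190). I'll check where the tip really is.

Run:
```python
from h import *
for n in("top","scene"):
    c=capture(n)
    p=get_state()["tcp_pos"]
    for X in (p,p+[0,0,.1],np.array([.619,.191,.076]),np.array([.619,.191,0])):
        q=c["R"]@X+c["t"];print(n,(c["mtx"]@(q/q[2]))[:2].round(1))
s=capture("scene")
print(ray(s,[(497-360)/2.6+290,190/2.6+75],.182))
k=blob(s["color"],(0,0,190),(180,70,255),(322,170,345,187));print(cv2.minEnclosingCircle(np.float32(ray(s,k,.076)[:,:2])))
print(get_state())
```

```text
top [153. 175.]
top [140.1 171.5]
top [164.2 178.2]
top [170.8 180. ]
scene [337.6 155.1]
scene [342. 129.]
scene [333.5 179.9]
scene [330.8 196.2]
[[0.59133195 0.22398031 0.182     ]]
((0.6196233034133911, 0.19231075048446655), 0.023217007517814636)
{'time_s': 5.65, 'joints': array([ 3.43795368e+01,  1.87201770e+01, -4.85343895e+00, -2.33987781e-02,
       -6.64579611e+01,  7.69344044e+01]), 'qd': array([-0.11602986,  0.84512482, -0.71180031, -0.13738515,  0.0137165 ,
       -0.00449365]), 'joint_torque': array([ 5.38883993e-03, -5.65098703e+01,  2.95092773e+01,  6.93206862e+00,
        8.76529142e-02, -2.01768835e-04]), 'tcp_pos': array([0.61804894, 0.19064928, 0.18075488]), 'eef_rot': array([-1.79986248e+02,  3.56095342e-02,  2.13045935e+01]), 'contact_force': array([-0.07089165, -0.42975968,  0.013919  ]), 'moment': array([-0.11304761, -0.01495261, -0.03082258]), 'gripper_force': 0.0, 'gripper_width': 0.0006273276291530443}
```

```bash
python3 -m inch '-.25 0 0 0 0;-.25 0 0 0 0;0 0 .25 0 0;0 0 .25 0 0;0 0 .25 0 0;0 0 .2 0 0;0 0 0 0 0;0 0 0 0 0' 20
python3 - <<'E'
from h import *
t=capture("top");s=capture("scene")
a=cv2.resize(t["color"][140:260,95:215],None,fx=3.2,fy=3.2,interpolation=cv2.INTER_CUBIC);b=cv2.resize(s["color"][100:220,285:405],None,fx=3.2,fy=3.2,interpolation=cv2.INTER_CUBIC)
cv2.imwrite("pics/v3.png",np.hstack([a,b]))
p=get_state()["tcp_pos"];print(p)
for n,c,o in (("t",t,(95,140)),("s",s,(285,100))):
    q=c["R"]@p+c["t"];print(n,((c["mtx"]@(q/q[2]))[:2]-o)*3.2)
E
```

```text
time_s: 6.65
tcp_pos: [0.549, 0.1636, 0.0393]
eef_rot: [180.0, -0.0, 21.3]
contact_force: [0.4, 0.3, 0.2]
gripper_width: 0.0003
gripper_force: 0.0
[0.54942204 0.16396255 0.04006751]
t [261.92544333 201.47333086]
s [ 99.85817379 246.57509933]
```

View pics/v3.png

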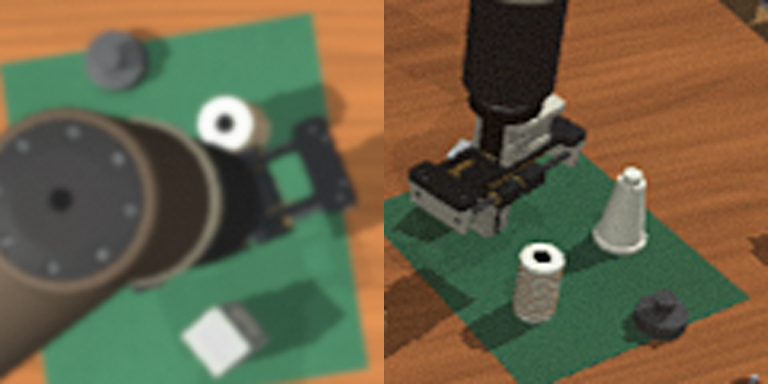

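The shut fingertips show at about (488,237) in the right panel; (484,247) was predicted. That suggests they sit about 1 cm higher than reported. A gentle touch on the mat will give the true height.

```bash
python3 -m inch '0 0 .1 0 0;0 0 .06 0 0;0 0 .03 0 0;0 0 .03 0 0;0 0 0 0 0;0 0 .01 0 0;0 0 .01 0 0;0 0 0 0 0' 20
```

```text
time_s: 7.75
tcp_pos: [0.5486, 0.1635, 0.0027]
eef_rot: [-180.0, 0.0, 21.3]
contact_force: [-0.6, 0.6, 0.1]
gripper_width: 0.0005
gripper_force: 0.0
```

```bash
python3 -m inch '0 0 .01 0 0;0 0 0 0 0;0 0 .01 0 0;0 0 0 0 0;0 0 .01 0 0;0 0 0 0 0;0 0 .01 0 0;0 0 0 0 0' 20
```

```text
time_s: 8.75
tcp_pos: [0.5485, 0.1634, -0.0034]
eef_rot: [180.0, 0.0, 21.3]
contact_force: [0.3, 0.3, -0.2]
gripper_width: 0.0006
gripper_force: 0.0
```

```bash
python3 -m inch '0 0 .01 0 0;0 0 .01 0 0;0 0 .01 0 0;0 0 .01 0 0;0 0 0 0 0;0 0 0 0 0;0 0 0 0 0;0 0 0 0 0' 20
python3 - <<'E'
from h import *
t=capture("top");s=capture("scene")
b=cv2.resize(s["color"][120:200,275:355],None,fx=6,fy=6,interpolation=cv2.INTER_CUBIC)
cv2.imwrite("pics/v4.png",b)
p=get_state()["tcp_pos"];print(p)
for z in (0,.01,.02,.03):
    q=s["R"]@[p[0],p[1],z]+s["t"];print(z,((s["mtx"]@(q/q[2]))[:2]-(275,120))*6)
E
```

```text
time_s: 9.75
tcp_pos: [0.5486, 0.1635, -0.0092]
eef_rot: [-180.0, -0.0, 21.3]
contact_force: [-0.7, -0.5, 0.6]
gripper_width: 0.0005
gripper_force: 0.0
[ 0.54860361  0.16351832 -0.00919531]
0 [239.41377354 392.02972541]
0.01 [241.02125711 379.62827311]
0.02 [242.64365129 367.11178809]
0.03 [244.2811645  354.47866238]
```

View pics/v4.png

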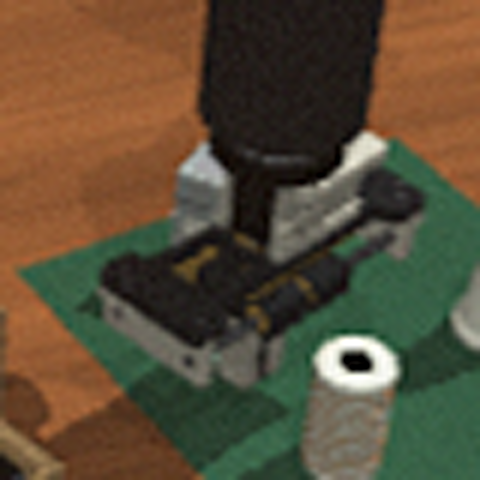

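The fingertip at (242,385) in this picture is still about 6 to 10 mm above the mat. I continue the touch.

```bash
python3 -m inch '0 0 .01 0 0;0 0 0 0 0;0 0 .01 0 0;0 0 0 0 0;0 0 .01 0 0;0 0 0 0 0;0 0 0 0 0;0 0 0 0 0' 20; python3 -m inch '0 0 .01 0 0;0 0 0 0 0;0 0 .01 0 0;0 0 0 0 0;0 0 0 0 0;0 0 0 0 0;0 0 0 0 0;0 0 0 0 0'
```

```text
time_s: 10.85
tcp_pos: [0.5486, 0.1635, -0.0137]
eef_rot: [180.0, -0.0, 21.3]
contact_force: [-0.5, -0.4, 0.9]
gripper_width: 0.0
gripper_force: 0.0
time_s: 11.85
tcp_pos: [0.5486, 0.1635, -0.0167]
eef_rot: [180.0, -0.0, 21.3]
contact_force: [-0.8, -0.5, 0.4]
gripper_width: 0.0008
gripper_force: 0.0
```

```bash
python3 -m inch '0 0 .01 0 0;0 0 0 0 0;0 0 .01 0 0;0 0 0 0 0;0 0 0 0 0;0 0 0 0 0;0 0 0 0 0;0 0 0 0 0' 20; python3 -m inch '0 0 .01 0 0;0 0 0 0 0;0 0 .01 0 0;0 0 0 0 0;0 0 0 0 0;0 0 0 0 0;0 0 0 0 0;0 0 0 0 0'
```

```text
time_s: 12.85
tcp_pos: [0.5486, 0.1635, -0.0197]
eef_rot: [180.0, -0.0, 21.3]
contact_force: [0.3, 0.5, 0.9]
gripper_width: 0.0004
gripper_force: 0.0
time_s: 13.85
tcp_pos: [0.5486, 0.1635, -0.0227]
eef_rot: [-180.0, -0.0, 21.3]
contact_force: [0.3, -0.0, 0.8]
gripper_width: 0.0004
gripper_force: 0.0
```

```bash
python3 -m inch '0 0 .01 0 0;0 0 0 0 0;0 0 .01 0 0;0 0 0 0 0;0 0 0 0 0;0 0 0 0 0;0 0 0 0 0;0 0 0 0 0' 20; python3 -m inch '0 0 .01 0 0;0 0 0 0 0;0 0 .01 0 0;0 0 0 0 0;0 0 0 0 0;0 0 0 0 0;0 0 0 0 0;0 0 0 0 0'
python3 -c "
from h import *
s=capture('scene');b=cv2.resize(s['color'][120:220,260:385],None,fx=6,fy=6,interpolation=cv2.INTER_CUBIC);cv2.imwrite('pics/v5.png',b)"
```

```text
time_s: 14.85
tcp_pos: [0.5488, 0.1636, -0.0241]
eef_rot: [180.0, -0.0, 21.4]
contact_force: [-6.0, -0.3, 18.5]
gripper_width: 0.0001
gripper_force: 9.3
time_s: 15.85
tcp_pos: [0.5489, 0.1636, -0.0242]
eef_rot: [180.0, -0.1, 21.4]
contact_force: [-17.1, -2.1, 48.4]
gripper_width: 0.0002
gripper_force: 23.9
```

Contact comes at a reported z of about -0.024, so the true tip is 24 mm above the reported TCP. I'll use that offset from here on.

```bash
python3 -m inch '0 0 -.3 0 0;0 0 -.3 0 0;0 0 -.3 0 .5;0 0 0 0 1;.25 0 0 0 1;.21 0 0 0 1;0 0 0 0 1;0 0 0 0 1' 20; python3 -c "
from h import *
go(.619,.191,.037,21.3)"
```

```text
time_s: 16.9
tcp_pos: [0.6119, 0.1881, 0.105]
eef_rot: [180.0, 0.1, 21.3]
contact_force: [-0.7, -0.3, -0.1]
gripper_width: 0.055
gripper_force: 0.0
p [0.6119 0.1881 0.105 ] now [ 0.051 -0.001  0.453] after spin [ 0.051 -0.001  0.453] spin -0.0
```

```bash
python3 -m inch '.05 0 0 0 1;0 0 0 0 1;0 0 0 0 1;0 0 0 0 1;0 0 .15 0 1;0 0 .15 0 1;0 0 .15 0 1;0 0 0 0 1' 20; python3 -m inch '0 0 0 0 0;0 0 0 0 0;0 0 0 0 0;0 0 0 0 0;0 0 0 0 0;0 0 0 0 0;0 0 0 0 0;0 0 0 0 0' 20
```

```text
time_s: 17.9
tcp_pos: [0.6185, 0.1906, 0.0371]
eef_rot: [180.0, 0.2, 21.3]
contact_force: [-0.3, -1.0, 0.6]
gripper_width: 0.0878
gripper_force: 0.0
time_s: 18.9
tcp_pos: [0.6201, 0.1913, 0.039]
eef_rot: [180.0, -0.0, 21.3]
contact_force: [-0.4, -0.8, 2.9]
gripper_width: 0.0453
gripper_force: 20.0
```

The spool is gripped (45 mm). Now I lift and carry it to the far bay.

```bash
python3 -m inch '0 0 -.13 0 0;0 0 -.2 0 0;0 0 -.2 0 0;0 0 -.2 0 0;0 0 -.2 0 0;0 0 0 0 0;0 0 0 0 0;0 0 0 0 0' 20;  python3 - <<'E'
from h import *
b=C+.034*ax(CY);print(b);go(*b,.048,21.3)
E
```

```text
time_s: 19.9
tcp_pos: [0.6191, 0.191, 0.1767]
eef_rot: [180.0, 0.1, 21.3]
contact_force: [-0.3, -1.2, -2.3]
gripper_width: 0.0454
gripper_force: 20.0
[ 0.6226775  -0.11014946]
p [0.6191 0.191  0.1767] now [-0.707  1.879  0.858] after spin [-0.707  1.879  0.858] spin 0.0
```

```bash
python3 -m inch '-.06 .16 0 0 0;-.1 .27 0 0 0;-.12 .32 0 0 0;-.12 .32 0 0 0;-.12 .32 0 0 0;-.11 .28 0 0 0;-.07 .2 0 0 0;0 0 0 0 0' 20;  python3 -m inch '0 0 .1 0 0;0 0 .1 0 0;0 0 .1 0 0;0 0 .1 0 0;0 0 0 0 0;0 0 0 0 0;0 0 0 0 0;0 0 0 0 0'
python3 - <<'E'
from h import *
b=C+.034*ax(CY);go(*b,.048,21.3)
t=capture("top");s=capture("scene")
a=cv2.resize(t["color"][130:250,215:335],None,fx=3.2,fy=3.2,interpolation=cv2.INTER_CUBIC);b=cv2.resize(s["color"][120:240,190:310],None,fx=3.2,fy=3.2,interpolation=cv2.INTER_CUBIC)
cv2.imwrite("pics/v5.png",np.hstack([a,b]))
E
```

```text
time_s: 20.9
tcp_pos: [0.623, -0.1112, 0.1774]
eef_rot: [-180.0, 0.1, 21.1]
contact_force: [-0.9, -0.4, -1.9]
gripper_width: 0.0453
gripper_force: 20.0
time_s: 21.9
tcp_pos: [0.6243, -0.1082, 0.1188]
eef_rot: [180.0, -0.1, 21.3]
contact_force: [-0.4, -0.5, -1.1]
gripper_width: 0.0453
gripper_force: 20.0
p [ 0.6243 -0.1082  0.1188] now [-0.015  0.008  0.472] after spin [-0.015  0.008  0.472] spin 0.0
```

View pics/v5.png

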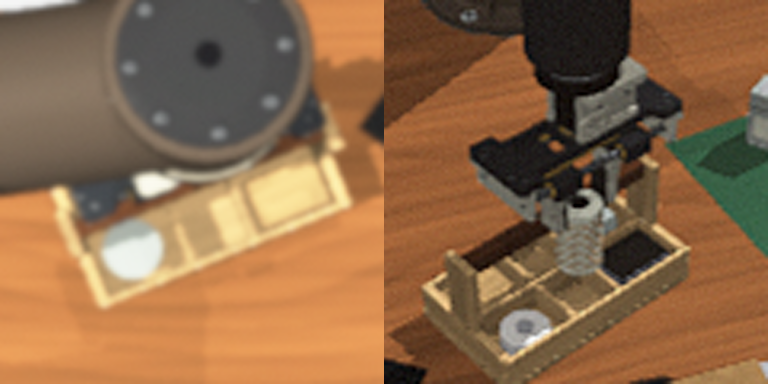

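The spool hangs upright over the far bay: its top is at (582,203) and the bay opening is around (570,295) in the right panel. I check the alignment numerically from the same view.

Run:
```python
from h import *
s=capture("scene")
b=C+.034*ax(CY)
# spool lower part: bright thread blob below fingers; width centre at its bottom
im=s["color"];hsv=cv2.cvtColor(im,cv2.COLOR_BGR2HSV)
for r in range(190,210):
    row=im[r,236:272].astype(int); print(r,''.join('#' if (v.min()>115 and v.max()-v.min()<70) else '.' for v in row))
def pr(X):
    q=s["R"]@X+s["t"];return (s["mtx"]@(q/q[2]))[:2].round(1)
p=get_state()["tcp_pos"]
print("spool bottom exp",pr([p[0],p[1],.082]),"top exp",pr([p[0],p[1],.158]))
y=ax(CY+90);x=ax(CY)
for n,dx,dy,z in(("c",.034,0,.006),("outwall y-",.067,-.03,.044),("outwall y+",.067,.03,.044),("mid y-",.004,-.03,.04),("outer corner",.07,.122,.044),("outer corner-",.07,-.122,.044)):
    print(n,pr([*(C+dx*x+dy*y),z]),(pr([*(C+dx*x+dy*y),z])-[190,120])*3.2+[384,0])
```

```text
190 ....................................
191 .....................##.............
192 ............#....#....#.............
193 ...........#........................
194 ...............#....................
195 ............#.......................
196 ....................................
197 ...............#....#...............
198 ....................#...............
199 ....................................
200 .........##....#....#...............
201 ................#...................
202 ...........#........................
203 .........##....#....#...............
204 ..........###.....#.................
205 ....................................
206 ....................................
207 ....................................
208 ....................................
209 ....................................
spool bottom exp [250.4 200.5] top exp [250.1 182.7]
c [249.9 216.9] [575.68 310.08]
outwall y- [249.3 218.8] [573.76 316.16]
outwall y+ [263.4 209.9] [618.88 287.68]
mid y- [236.8 209. ] [533.76 284.8 ]
outer corner [284.6 197.5] [686.72 248.  ]
outer corner- [226.9 233.8] [502.08 364.16]
```

```bash
python3 -m inch '-.015 .008 0 0 0;0 0 .1 0 0;0 0 .1 0 0;0 0 .08 0 0;0 0 .06 0 0;0 0 0 0 0;0 0 0 0 0;0 0 0 0 0' 20; python3 -m inch '0 0 .04 0 0;0 0 .04 0 0;0 0 .03 0 0;0 0 .01 0 0;0 0 0 0 0;0 0 0 0 0;0 0 0 0 0;0 0 0 0 0'
```

```text
time_s: 23.05
tcp_pos: [0.6228, -0.1101, 0.0679]
eef_rot: [180.0, -0.1, 21.3]
contact_force: [-0.5, -0.3, -1.1]
gripper_width: 0.0455
gripper_force: 20.0
time_s: 24.05
tcp_pos: [0.6224, -0.1101, 0.0494]
eef_rot: [180.0, -0.0, 21.3]
contact_force: [1.0, -0.9, -1.2]
gripper_width: 0.0453
gripper_force: 20.0
```

```bash
python3 -m inch '0 0 .01 0 0;0 0 .01 0 0;0 0 0 0 0;0 0 .008 0 0;0 0 0 0 0;0 0 0 0 0;0 0 0 0 0;0 0 0 0 0' 20
```

```text
time_s: 25.05
tcp_pos: [0.6223, -0.1101, 0.0451]
eef_rot: [-180.0, 0.0, 21.3]
contact_force: [0.3, -0.6, -1.0]
gripper_width: 0.0451
gripper_force: 20.0
```

```bash
python3 -m inch '0 0 .008 0 0;0 0 0 0 0;0 0 .006 0 0;0 0 0 0 0;0 0 0 0 0;0 0 0 0 0;0 0 0 0 0;0 0 0 0 0' 20
```

```text
time_s: 26.05
tcp_pos: [0.6232, -0.1101, 0.0449]
eef_rot: [179.9, -0.1, 21.4]
contact_force: [-2.9, 0.2, 11.2]
gripper_width: 0.045
gripper_force: 20.0
```

It is seated on the floor, so I release it and go up towards the tin.

```bash
python3 -m inch '0 0 -.01 0 .75;0 0 0 0 .75;0 0 0 0 .75;0 0 0 0 .75;0 0 0 0 .75;0 0 -.15 0 .9;0 0 -.25 0 1;0 0 -.25 0 1' 20
python3 - <<'E'
from h import *
go(.4295,.1995,.11,39.5)
t=capture("top");im=t["color"]
k=blob(im,(0,0,175),(180,50,255),(145,225,185,265));P=ray(t,k,.076)
print("tin",cv2.minAreaRect(np.float32(P[:,:2])))
E
```

```text
time_s: 27.05
tcp_pos: [0.6221, -0.1101, 0.1427]
eef_rot: [-180.0, 0.0, 21.3]
contact_force: [1.0, -0.1, -0.3]
gripper_width: 0.0866
gripper_force: 0.0
p [ 0.6221 -0.1101  0.1427] now [-0.446 -2.39   0.218] after spin [ 0.322 -2.41   0.218] spin -0.0505Traceback (most recent call last):
  File "<stdin>", line 4, in <module>
  File "h.py", line 10, in blob
    k=max(cv2.findContours(m,cv2.RETR_EXTERNAL,cv2.CHAIN_APPROX_NONE)[0],key=cv2.contourArea)
ValueError: max() iterable argument is empty
```

```bash
python3 -m inch '-.06 -.32 0 0 1;-.07 -.36 0 0 1;-.07 -.36 0 0 1;-.07 -.36 0 0 1;-.07 -.36 0 0 1;-.07 -.36 0 0 1;-.036 -.27 0 -.025 1;0 0 0 -.025 1'
python3 - <<'E'
from h import *
go(.4295,.1995,.037,39.5)
s=capture("scene");im=s["color"]
def pr(X):
    q=s["R"]@np.array(X)+s["t"];return (s["mtx"]@(q/q[2]))[:2].round(1)
k=blob(im,(0,0,150),(180,60,255),(300,140,325,172));print(k.min(0),k.max(0))
for dx,dy in((.024,.02),(.024,-.02),(-.024,.02),(-.024,-.02)):
    print(pr([*(np.array([.4295,.1995])+dx*ax(39.5)+dy*ax(129.5)),.076]),pr([*(np.array([.4295,.1995])+dx*ax(39.5)+dy*ax(129.5)),0]))
k=blob(im,(0,0,190),(180,70,255),(235,170,270,212));P=ray(s,k,.082)[:,:2];b=C+.034*ax(CY);print("spool",cv2.minEnclosingCircle(np.float32(P)),b)
cv2.imwrite("pics/v6.png",np.hstack([cv2.resize(im[110:230,200:325],None,fx=4,fy=4)]))
E
```

```text
time_s: 28.1
tcp_pos: [0.4287, 0.2018, 0.1422]
eef_rot: [-180.0, -0.1, 39.8]
contact_force: [0.3, -0.2, 0.5]
gripper_width: 0.0876
gripper_force: 0.0
p [0.4287 0.2018 0.1422] now [-0.006  0.015  0.702] after spin [-0.006  0.015  0.702] spin 0.0009
[304.875 143.375] [319.875 151.875]
[319.8 146.9] [317.7 162.8]
[315.3 152.5] [313.3 168.5]
[308.1 142.9] [306.4 158.8]
[303.4 148.5] [301.9 164.4]
spool ((0.6222847104072571, -0.10916765034198761), 0.02284054458141327) [ 0.6226775  -0.11014946]
```

View pics/v6.png

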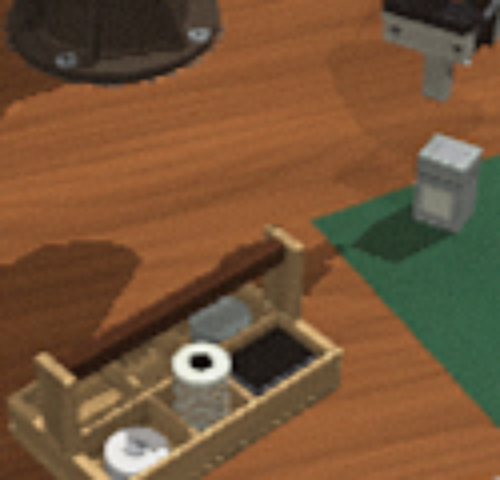

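The spool stands in the far bay: its top is at (202,362), and the measured centre is within about 1 mm of the bay centre. The tin at (448,185) is undisturbed. That was my tenth picture, so from here I use numbers only. I grip the tin next.

```bash
python3 -m inch '0 .015 0 0 1;0 0 .15 0 1;0 0 .15 0 1;0 0 .15 0 1;0 0 .15 0 1;0 0 .1 0 1;0 0 0 0 1;0 0 0 0 0' 20; python3 -m inch '0 0 0 0 0;0 0 0 0 0;0 0 0 0 0;0 0 0 0 0;0 0 0 0 0;0 0 0 0 0;0 0 0 0 0;0 0 0 0 0' 20
```

```text
time_s: 29.15
tcp_pos: [0.4317, 0.1977, 0.0375]
eef_rot: [180.0, -0.0, 39.2]
contact_force: [0.4, -0.0, 0.2]
gripper_width: 0.0822
gripper_force: 0.0
time_s: 30.15
tcp_pos: [0.4312, 0.1979, 0.037]
eef_rot: [-180.0, -0.0, 39.3]
contact_force: [-1.1, 1.4, 2.1]
gripper_width: 0.0398
gripper_force: 20.0
```

```bash
python3 -m inch '0 0 -.13 0 0;0 0 -.2 0 0;0 0 -.2 0 0;0 0 -.2 0 0;0 0 -.2 0 0;0 0 0 .025 0;0 0 0 .025 0;0 0 0 0 0' 20;  python3 - <<'E'
from h import *
b=C-.034*ax(CY);print(b);go(*b,.048,21.3)
E
```

```text
time_s: 31.15
tcp_pos: [0.4308, 0.1975, 0.1761]
eef_rot: [180.0, 0.0, 21.4]
contact_force: [-0.1, -0.1, -1.7]
gripper_width: 0.04
gripper_force: 19.9
[ 0.5593225  -0.13485054]
p [0.4308 0.1975 0.1761] now [-0.009  2.376  0.854] after spin [-0.007  2.376  0.854] spin 0.0002
```

```bash
python3 -m inch '0 .2 0 0 0;0 .34 0 0 0;0 .36 0 0 0;0 .36 0 0 0;0 .36 0 0 0;-.007 .34 0 0 0;0 .25 0 0 0;0 .166 0 0 0' 20;  python3 -m inch '0 0 0 0 0;0 0 .13 0 0;0 0 .13 0 0;0 0 .13 0 0;0 0 0 0 0;0 0 0 0 0;0 0 0 0 0;0 0 0 0 0'
python3 - <<'E'
from h import *
b=C-.034*ax(CY);go(*b,.048,21.3)
s=capture("scene");im=s["color"]
k=blob(im,(0,0,190),(180,70,255),(235,170,270,212));P=ray(s,k,.082)[:,:2];print("spool",cv2.minEnclosingCircle(np.float32(P)))
def pr(X):
    q=s["R"]@np.array(X)+s["t"];return (s["mtx"]@(q/q[2]))[:2].round(1)
p=get_state()["tcp_pos"]
print(pr([p[0],p[1],p[2]+.04]))
k=blob(im,(0,0,100),(180,60,255),(225,150,262,205));print(k.min(0),k.max(0))
E
```

```text
time_s: 32.15
tcp_pos: [0.5597, -0.1365, 0.1757]
eef_rot: [-180.0, 0.1, 21.5]
contact_force: [-0.5, -0.1, -1.1]
gripper_width: 0.0399
gripper_force: 19.9
time_s: 33.15
tcp_pos: [0.5601, -0.1345, 0.1187]
eef_rot: [180.0, -0.1, 21.3]
contact_force: [0.5, 0.5, -1.4]
gripper_width: 0.0401
gripper_force: 19.9
p [ 0.5601 -0.1345  0.1187] now [-0.005  0.     0.471] after spin [-0.005  0.     0.471] spin 0.0001
spool ((0.6221213936805725, -0.10930170118808746), 0.02304769493639469)
[235.5 171.7]
[242.625 194.625] [257.375 204.375]
```

```bash
python3 -m inch '-.018 0 0 0 0;0 0 .1 0 0;0 0 .1 0 0;0 0 .08 0 0;0 0 .06 0 0;0 0 0 0 0;0 0 0 0 0;0 0 0 0 0' 20; python3 -m inch '0 0 .04 0 0;0 0 .04 0 0;0 0 .03 0 0;0 0 .01 0 0;0 0 .01 0 0;0 0 0 0 0;0 0 0 0 0;0 0 0 0 0'
```

```text
time_s: 34.2
tcp_pos: [0.5576, -0.1356, 0.0675]
eef_rot: [180.0, -0.1, 21.3]
contact_force: [-0.1, -0.4, -1.1]
gripper_width: 0.0399
gripper_force: 19.9
time_s: 35.2
tcp_pos: [0.5573, -0.1356, 0.0476]
eef_rot: [180.0, -0.0, 21.3]
contact_force: [-0.5, -0.2, -2.1]
gripper_width: 0.0401
gripper_force: 19.9
```

```bash
python3 -m inch '0 0 .01 0 0;0 0 0 0 0;0 0 .01 0 0;0 0 0 0 0;0 0 .008 0 0;0 0 0 0 0;0 0 0 0 0;0 0 0 0 0' 20
```

```text
time_s: 36.2
tcp_pos: [0.5572, -0.1356, 0.0433]
eef_rot: [180.0, 0.0, 21.3]
contact_force: [0.2, 0.1, -1.7]
gripper_width: 0.0396
gripper_force: 19.9
```

```bash
python3 -m inch '0 0 .006 0 0;0 0 0 0 0;0 0 .006 0 0;0 0 0 0 0;0 0 .004 0 0;0 0 0 0 0;0 0 0 0 0;0 0 0 0 0' 20
```

```text
time_s: 37.2
tcp_pos: [0.5576, -0.1355, 0.043]
eef_rot: [180.0, -0.1, 21.4]
contact_force: [-6.7, 3.9, 17.2]
gripper_width: 0.0401
gripper_force: 20.1
```

```bash
python3 -m inch '0 0 -.01 0 .75;0 0 0 0 .75;0 0 0 0 .75;0 0 0 0 .75;0 0 0 0 .75;0 0 -.15 0 .9;0 0 -.25 0 1;0 0 -.3 0 1' 20; python3 -m inch '0 0 0 .028 1;0 0 0 .028 1;0 0 0 .028 1;0 0 0 .028 1;0 0 0 .028 1;0 0 0 .028 1;0 0 0 .028 1;0 0 0 .028 1'
python3 - <<'E'
from h import *
go(*C,.087,-68.7)
s=capture("scene");t=capture("top");b=C-.034*ax(CY)
k=blob(s["color"],(0,0,190),(180,70,255),(235,170,270,212));P=ray(s,k,.082)[:,:2];print("spool",cv2.minEnclosingCircle(np.float32(P)))
E
```

```text
time_s: 38.2
tcp_pos: [0.5565, -0.1356, 0.1477]
eef_rot: [-180.0, 0.1, 21.3]
contact_force: [1.1, -0.2, -0.1]
gripper_width: 0.086
gripper_force: 0.0
time_s: 39.2
tcp_pos: [0.5571, -0.1356, 0.1472]
eef_rot: [180.0, 0.0, -59.7]
contact_force: [1.0, 0.3, -0.1]
gripper_width: 0.0873
gripper_force: 0.0
p [ 0.5571 -0.1356  0.1472] now [ 0.039 -0.239  0.402] after spin [ 0.001 -0.242  0.402] spin 0.0251
spool ((0.6223592162132263, -0.10939500480890274), 0.02288210019469261)
```

```bash
python3 -m inch '0 0 0 .025 1;0 -.121 0 0 1;0 -.121 0 0 1;0 0 0 0 1;0 0 .12 0 1;0 0 .13 0 1;0 0 0 0 1;0 0 0 0 1'
python3 - <<'E'
from h import *
go(*C,.071,-68.7)
E
```

```text
time_s: 40.3
tcp_pos: [0.5914, -0.1222, 0.1105]
eef_rot: [-180.0, -0.0, -68.3]
contact_force: [-0.4, 0.4, 0.1]
gripper_width: 0.0877
gripper_force: 0.0
p [ 0.5914 -0.1222  0.1105] now [0.001 0.003 0.263] after spin [0.001 0.003 0.263] spin 0.0012
```

```bash
python3 -m inch '0 0 .1 0 1;0 0 .1 0 1;0 0 .063 0 1;0 0 0 0 .5;0 0 0 0 .3;0 0 0 0 .3;0 0 0 0 .3;0 0 0 0 .3' 15; python3 -m inch '0 0 0 0 0;0 0 0 0 0;0 0 0 0 0;0 0 0 0 0;0 0 0 0 0;0 0 0 0 0;0 0 0 0 0;0 0 0 0 0' 15
```

```text
time_s: 41.3
tcp_pos: [0.591, -0.1221, 0.0707]
eef_rot: [-180.0, -0.0, -68.3]
contact_force: [0.4, 1.0, -0.3]
gripper_width: 0.0432
gripper_force: 0.0
time_s: 42.3
tcp_pos: [0.5912, -0.1221, 0.0704]
eef_rot: [-180.0, -0.0, -68.3]
contact_force: [2.7, 1.6, -3.6]
gripper_width: 0.0159
gripper_force: 15.0
```

The bar is gripped (15.9 mm). I raise the force and lift slowly.

```bash
python3 -m inch '0 0 0 0 0;0 0 0 0 0;0 0 0 0 0;0 0 0 0 0;0 0 -.02 0 0;0 0 -.03 0 0;0 0 -.03 0 0;0 0 -.03 0 0' 55
python3 - <<'E'
from h import *
s=get_state();print(s["moment"],s["tcp_pos"])
E
```

```text
time_s: 43.3
tcp_pos: [0.5906, -0.1222, 0.0871]
eef_rot: [180.0, 0.0, -68.3]
contact_force: [0.3, 0.2, -7.4]
gripper_width: 0.0155
gripper_force: 55.0
[ 0.08135208 -0.05629118  0.0271985 ] [ 0.59063686 -0.12224697  0.08709944]
```

```bash
python3 -m inch '0 0 -.03 0 0;0 0 -.04 0 0;0 0 -.04 0 0;0 0 -.04 0 0;0 0 -.04 0 0;0 0 -.04 0 0;0 0 -.04 0 0;0 0 -.04 0 0' 55; python3 -m inch '0 0 -.04 0 0;0 0 -.04 0 0;0 0 -.04 0 0;0 0 -.04 0 0;0 0 -.04 0 0;0 0 -.03 0 0;0 0 -.02 0 0;0 0 0 0 0'; python3 -m inch '0 0 0 0 0;0 0 0 0 0;0 0 0 0 0;0 0 0 0 0;0 0 0 0 0;0 0 0 0 0;0 0 0 0 0;0 0 0 0 0';  python3 - <<'E'
from h import *
print(get_state()["moment"],get_state()["qd"])
s=capture("scene")
def pr(X):
    q=s["R"]@np.array(X)+s["t"];return (s["mtx"]@(q/q[2]))[:2]
e=pr([.622,-.109,.182]).round().astype(int);print(e)
k=blob(s["color"],(0,0,190),(180,70,255),(e[0]-15,e[1]-13,e[0]+15,e[1]+10));P=ray(s,k,.182)[:,:2];print("spool",cv2.minEnclosingCircle(np.float32(P)))
# caddy wall front edge: yellow mask lower contour
m=blob(s["color"],(12,60,60),(28,200,255),(195,100,300,230))
h=cv2.convexHull(np.float32(m))[:,0]
print(h[h[:,1].argmax()],h[h[:,0].argmin()],h[h[:,0].argmax()])
x,y=ax(CY),ax(CY+90)
for dx,dy,z in((.07,-.122,.1),(-.07,-.122,.1),(.07,.122,.1),(-.07,-.122,.144),(.07,.122,.144)):print(pr([*(C+dx*x+dy*y),z]).round(1))
E
```

```text
time_s: 44.3
tcp_pos: [0.5909, -0.1221, 0.1338]
eef_rot: [180.0, 0.0, -68.3]
contact_force: [-0.3, -0.9, -7.2]
gripper_width: 0.016
gripper_force: 55.0
time_s: 45.3
tcp_pos: [0.591, -0.1221, 0.1711]
eef_rot: [-180.0, -0.0, -68.3]
contact_force: [0.1, 1.1, -7.4]
gripper_width: 0.0156
gripper_force: 55.0
time_s: 46.3
tcp_pos: [0.5909, -0.1222, 0.1709]
eef_rot: [-180.0, -0.0, -68.3]
contact_force: [-0.0, 0.6, -7.5]
gripper_width: 0.0156
gripper_force: 55.0
[ 0.08935225 -0.02798164 -0.0071571 ] [-0.16547617  0.08318361 -0.0601271  -0.01748023 -0.0271551  -0.0295241 ]
[250 176]
spool ((0.6210446357727051, -0.1095229983329773), 0.023302678018808365)
[299.375 229.375] [194.625 227.375] [299.375 100.375]
[226.  221.3]
[198.6 196.6]
[285.4 185. ]
[197.3 186.3]
[286.  174.7]
```

The lift is level: the spool is where a 10 cm straight lift predicts. The load is about 7.5 N, the moment is small, and everything is steady.

```bash
python3 -c "
from plant import *
print(close_job())"
```

```text
the job is handed in; nothing more can be done
None
```

I put the spool in the far bay and the tin in the near bay, then lifted the caddy by its handle about 10 cm. I handed the job in at about 46 s with the arm still holding it steady; the final spool position and wrist moment point to it being level, and no verdict came back.

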